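Draw out and lock the magnifier stand's leg

ROBOT

A 6-joint arm with a two-finger parallel gripper is mounted at the origin on the work surface. World frame = base frame: x ahead of the robot, y to its left, z up, the work surface at z = 0. Lengths are in m, angles in rad, forces in N, time in s.
With the tool pointing down it reaches from about 0.375 to 0.9 m from the base axis. Payload 3.1 kg.
Tool frame: the origin (TCP) lies between the finger pads; the fingertips stand 22 mm ahead of it and the grasp point (between the pads) lies 3 mm ahead of it; z points along the fingers, y is the line along which they close (so a half turn about z gives the same grasp; the last joint's range is limited). The gripper opens to 87 mm and grips with 3 to 60 N. Pads are 19 mm wide; open, the fingers measure 117 mm over their backs; the gripper's body (75 mm by 190 mm) begins 51 mm behind the grasp point.
Start: joints at [-1.413, 0.527, 1.433, -0, 1.181, -0.178], TCP at [0.206, -0.59, 0.245] pointing down, gripper open.
Joint ranges: [-3.08, 3.08], [-0.75, 2.2], [0.22, 2.44], [-1.43, 4.57], [0, 2.65], [-2.85, 2.85]. Speed limits (rad/s): [2.79, 2.79, 3.14, 3.14, 3.14, 3.14].

INTERFACE

Orientations are given as a unit quaternion [x, y, z, w].
In Python, from rig import get_obs, camera, get_calibration, hand_in, cut_out gives the robot as it stands.
- The arm moves only by the shell command python3 -m inch 'ROWS' [OPENING] [FORCE]. ROWS is JSON, one flat list of numbers, 6 for each row, row after row: the shift along the tool's x, y, z scaled (see below), then the turn, a rotation vector about the tool's x, y, z scaled (see below). A call has 1 to 20 rows; each row is the pose to reach, as a shift and turn from the pose commanded when the call began, along the tool's axes at that moment; what a row does not reach only later rows make up. The controller multiplies each number of a shift by 0.08 m and each number of a turn by 90 degrees. A row lasts 1/12 s, in which the tool goes at most 41.7 mm and 7.16 degrees, less where a joint would pass 70% of its speed; a pose out of reach is approached as far as the arm can. A call with a number of a shift or a turn outside -1 to 1 is refused whole. A call with a gripper value outside its range is refused whole. OPENING is the finger opening in mm, from 0 to 87, set as the call begins (- or left out, the last holds). The fingers move at their own pace and stop on an object; FORCE is the grip in N (left out, the last holds). Time passes only in rows, so rows that repeat a pose let the fingers close. It gives the time, the measured TCP pose, the force, the opening and the grip force at its end, in the units of the state.
- get_obs(): the state, without advancing time (a new reading comes with each control period).
- camera(name): name is "scene" or "top" or "wrist"; returns the picture (384x512x3 uint8, red, green, blue); there is no depth.
- get_calibration(name): a dict with "vertical_fov" (degrees; the focal length in pixels is half the picture's height over the tangent of half this angle, whatever the lens; pixels are square), "cx", "cy" (the principal point, pixels), "T" (4x4, takes a point from camera to world coordinates). Camera axes: x right, y down, z forward; pixel columns grow to the right and rows downward; lengths in m; the calibration is good to about 2 mm. A picture is of the moment at which its call begins: read the wrist's pose just before it. get_calibration takes no time and is no camera call; for the wrist camera it gives the pose at the moment of the call.
- hand_in(): hands the job in; it is judged then, once.
Trained networks look in the newest picture that a camera, given by its name, has taken for a name from the list of things; names that differ only in an ending like _2 or _b are one class to them, and where a whole thing is asked for, a point or a joint stands for the part that bears it (a point fixed in the world has none). Each returns a list of dicts, best first, with "conf" (0 to 1); they miss things now and then, are a little off and sometimes report something else, mostly with a low value. They report only what shows in the picture. A call takes as long as a camera call.
- cut_out(camera, thing): "region" (384x512 bool, what is visible of it) and "bbox" ([left, top, right, bottom] in pixels, round what is visible of it).
The state is a dict: "time": time; "q": joint angles; "joint_velocities": joint speeds; "joint_torque": joint torques, N m; "position": TCP position; "tool_rot": TCP orientation; "ft_force": force on the tool from outside, world axes, zero at the start; "moment": the same for the moment, N m; "grip_width": finger opening in m; "grip_force": force on a finger pad.
Only numpy, scipy, OpenCV 4.12 (cv2) and the standard library are available. Lean on these libraries where they do the work, as an engineer would, in place of code of your own. Each camera call takes 0.05 s, during which the arm holds its last target. There are 200 camera calls.

TASK

Take the steel crossbar handle of the magnifier stand's spring-loaded leg, draw the leg out until its white pointer stands at the red length mark, and, while you hold the leg there, slide the orange cam lever along the handle fully home against the black housing. Do not start closing the lever before the leg is at the mark, do not let the leg slip back once the lever is moving, and leave the other things on the bench alone. Finish while still holding: keep a firm grip on the handle with the leg at the mark and the lever closed, and do not let go.

Things in the scene. Friction and masses are not known exactly. Their poses are not given: they have to be found in the camera images.
- stand: Fixed magnifier stand: white foot 210 x 110 mm, grey guide tube (50 mm wide, top 78 mm over the bench), at its rear a white column with a round magnifier, up to 315 mm high. Origin on the bench below the guide's mouth. x points out of the mouth, the way the leg draws out; y level, to the side where the handle sticks out; z up. A flat scale (6 mm high) lies beside the leg at -y.
- leg (a joint): How far the leg is drawn out along the stand's +x, m: 0 fully in (as it starts), 0.16 the end stop. A spring pulls it in with 3 to 4 N, plus about 1 N of friction, so it runs back when let go, even with the lever closed.
- grip_point (a point): Where to take the leg's handle, 60 mm over the bench, moves with the leg. The handle is a level steel bar along the stand's y, 14 mm wide (x), 16 mm high, 80 mm beyond the guide's mouth when the leg is in. From this point it is bare for 32 mm to +y (then an end cap) and for 36 mm to -y, up to the open lever's face. The leg and black housing (30 x 36 mm) are centred 110 mm to -y. Axes as the stand's.
- pointer (a point): Tip of the white pointer, 4 mm wide, sticking out of the black housing to -y, 156 mm from grip_point along the handle's line and level with it along the leg's travel. Moves with the leg. Axes as the stand's.
- mark (a point): Red length mark: top of a red upright plate 4 mm thick on a black rider on the scale, 62 mm over the bench. The leg is at the mark when the pointer's x in this frame is 0 (they stay about 14 mm apart sideways). Axes as the stand's. Fixed during a run; from run to run the leg must be drawn out 50 to 120 mm.
- lever (a joint): Slide of the orange cam lever along the handle towards the black housing (the stand's -y), m: 0 fully open, 0.030 fully closed (end stop). It starts between 0 and 0.005. Stiff: takes about 3 N, stays where it is left, does not spring. The lever rides on the leg.
- lever_face (a point): Middle of the orange lever's flat face that looks to +y, to be pushed to -y. The face is a plate across the handle, 62 mm wide along the stand's x (reaching 24 mm beyond each side of the handle), 34 mm high, centre 60 mm over the bench: fingers astride the handle push it with their sides. Moves with lever and leg.
- spool: Bystander: solder spool standing on its flange, 60 mm across, 38 mm high, loose. Origin under its centre.
- black_box: Bystander: black switch box 60 x 40 x 30 mm with a small toggle on top, loose, on the bench beyond the leg's end. Origin under its centre.
- board: Bystander: green circuit board 90 x 60 mm, up to 14 mm high, loose. Origin under its centre.
- flux: Bystander: small amber bottle, 36 mm across, 85 mm high, loose, beside the guide. Origin under its centre.
- meter: Bystander: yellow multimeter lying on its back, 90 x 190 x 47 mm, loose. Origin under its centre.
- driver: Bystander: screwdriver with red handle, 170 mm long, lying loose.
- mouse: Bystander: black computer mouse 60 x 105 x 26 mm, loose. Origin under its centre.

How it is judged:
On the way, in this order (a step that is already met when the one before it is completed fails the run):
1. the leg is held at the red mark with the lever still open (x of pointer in the frame of mark between -0.006 and 0.006 m and value of joint lever below 0.012 m and contact force between the fingers and leg above 1 N), for 0.2 s.
2. the lever is slid fully closed while the leg is held at the mark (x of pointer in the frame of mark between -0.006 and 0.006 m and value of joint lever above 0.027 m and contact force between the fingers and leg above 1 N), for 0.2 s.
At the end, for the whole second after the job is handed in: The white pointer is within 6 mm of the red mark along the leg, the lever is within 3 mm of fully closed, the leg is still, and the fingers hold the leg with a contact force above 10 N (x of pointer in the frame of mark between -0.006 and 0.006 m and value of joint lever above 0.027 m and contact force between the fingers and leg above 10 N and velocity of joint leg between -0.01 and 0.01 m/s); the arm keeps its last pose, push and grip.
It fails at once if the lever is moved more than 12 mm towards closed while the pointer is more than 10 mm off the mark, or the leg slips off the mark with the lever closed (value of joint lever above 0.012 m and (x of pointer in the frame of mark above 0.01 m or x of pointer in the frame of mark below -0.01 m)).
It fails at once if a bystander is moved more than 20 mm (distance of any of spool, black_box, board, flux, meter, driver, mouse from where it was at the start of the episode above 0.02 m).
It also fails if it takes over 42 s, if anything falls off the work surface, if the arm or the gripper's body presses on something with over 40 N, if the wrist force passes 120 N, or if a joint passes its speed limit or range.

## Working session

There is one attempt and no reset: what is moved stays moved. The work goes in short steps, Python scripts to look and compute and a shell command to move; the robot and the scene stay as the last step left them, time stands still between calls to the robot, and variables do not carry over. Pictures are saved under pics/ and viewed, at most 10 in all, crops included, and the job is handed in when it is done.

```bash
mkdir -p pics; ls; python3 - <<'E'
from rig import *
import cv2,numpy as np
o=get_obs();print({k:np.round(v,3).tolist() for k,v in o.items()})
for n in("scene","top"):
    c=get_calibration(n);print(n,c["vertical_fov"],c["cx"],c["cy"],np.round(c["T"],3).tolist())
    cv2.imwrite(f"pics/{n}0.png",cv2.resize(camera(n)[:,:,::-1],(796,597)))
    for t in("grip_point","pointer","mark","lever","lever_face","stand","flux","spool","black_box","board","meter","driver","mouse"):
        print(t,[(round(d["conf"],2),[round(float(x)) for x in d["bbox"]]) for d in cut_out(n,t)[:2]])
E
```

```text
pics
{'time': 0.0, 'q': [-1.413, 0.528, 1.434, -0.0, 1.181, -0.179], 'joint_velocities': [-0.0, 0.0, -0.001, -0.0, -0.001, -0.001], 'joint_torque': [-0.0, -44.004, -17.659, 0.063, 0.058, -0.0], 'position': [0.206, -0.589, 0.244], 'tool_rot': [0.986, 0.167, -0.0, -0.001], 'ft_force': [-0.036, 0.506, 0.625], 'moment': [-0.006, 0.037, 0.012], 'grip_force': 0.0, 'grip_width': 0.087}
scene 51.43404441896455 262.1603081229679 187.49577845971882 [[0.703, 0.387, -0.597, 1.215], [0.712, -0.388, 0.586, -0.739], [-0.005, -0.836, -0.548, 0.719], [0.0, 0.0, 0.0, 1.0]]
grip_point [(0.9, [276, 152, 330, 181])]
pointer [(0.81, [282, 153, 328, 180]), (0.64, [248, 53, 365, 196])]
mark [(0.54, [252, 169, 265, 183])]
lever [(0.49, [293, 161, 316, 178])]
lever_face [(0.73, [243, 53, 363, 197]), (0.61, [296, 161, 312, 178])]
stand [(0.87, [243, 57, 366, 197])]
flux [(0.55, [343, 139, 353, 162])]
spool [(0.86, [262, 219, 286, 242])]
black_box [(0.77, [223, 205, 237, 223])]
board [(0.85, [353, 185, 379, 203])]
meter [(0.64, [87, 202, 157, 255])]
driver [(0.8, [127, 258, 200, 280])]
mouse [(0.63, [219, 261, 
[... 157 characters left out ...]
4], [-0.008, -0.102, -0.995, 1.054], [0.0, 0.0, 0.0, 1.0]]
grip_point [(0.67, [160, 168, 200, 236])]
pointer [(0.74, [162, 166, 203, 236]), (0.19, [325, 120, 364, 156])]
mark [(0.64, [226, 232, 231, 244])]
lever [(0.51, [174, 196, 198, 212])]
lever_face [(0.74, [171, 195, 202, 211])]
stand [(0.79, [1, 165, 262, 313])]
flux [(0.74, [91, 195, 110, 207])]
spool [(0.94, [275, 146, 295, 168]), (0.73, [161, 166, 203, 234])]
black_box [(0.83, [288, 200, 312, 222])]
board [(0.68, [142, 127, 172, 147])]
meter [(0.81, [357, 246, 437, 293]), (0.5, [173, 196, 196, 212])]
driver [(0.78, [372, 182, 422, 210]), (0.63, [323, 121, 365, 155])]
mouse [(0.78, [321, 121, 365, 157]), (0.42, [161, 166, 202, 240])]
```

View pics/top0.png

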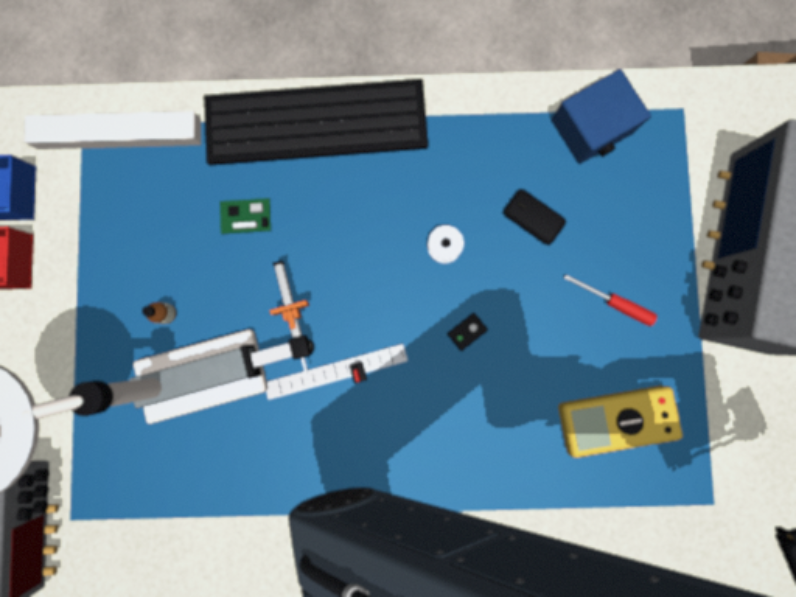

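View pics/scene0.png

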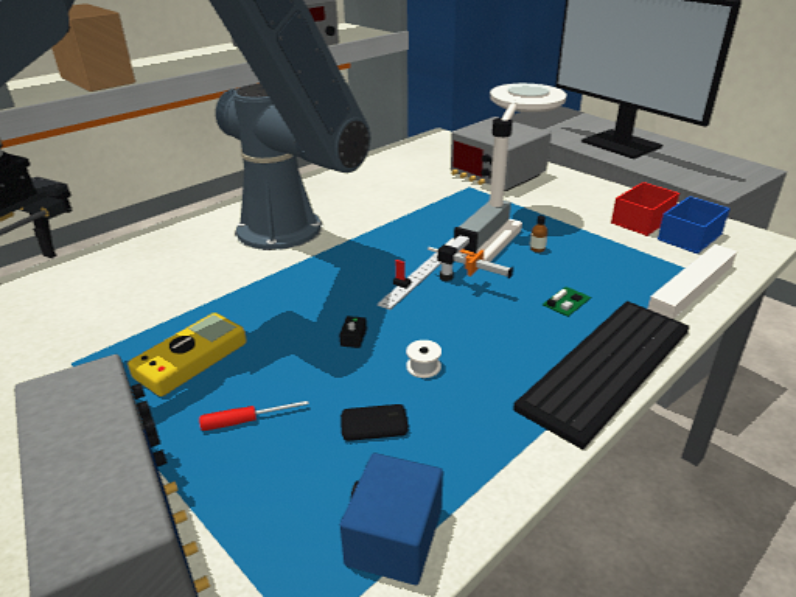

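The top view (796-wide) shows the handle from its end cap at (280,263), past the orange lever at (290,311), to the housing at (302,347). The pointer tip is near (307,368) and the red mark near (357,372). The scene view agrees.

```bash
cat > h.py <<'E'
from rig import *
import cv2,numpy as np
from scipy.spatial.transform import Rotation as R
def ray(n,u,v,z,c=None):
    c=c or get_calibration(n);f=192/np.tan(np.radians(c["vertical_fov"])/2)
    T=np.array(c["T"]);d=T[:3,:3]@[(u-c["cx"])/f,(v-c["cy"])/f,1]
    return T[:3,3]+d*(z-T[2,3])/d[2]
def proj(n,p,c=None):
    c=c or get_calibration(n);f=192/np.tan(np.radians(c["vertical_fov"])/2)
    q=np.linalg.inv(c["T"])@np.r_[p,1];return [f*q[0]/q[2]+c["cx"],f*q[1]/q[2]+c["cy"]]
def rows(p,yaw):
    "shift and turn (scaled) from now to TCP p, tool down with tool y along world angle yaw"
    o=get_obs();r=R.from_quat(o["tool_rot"]);y=np.array([np.cos(yaw),np.sin(yaw),0]);best=None
    for s in(1,-1):
        t=R.from_matrix(np.c_[np.cross(s*y,[0,0,-1]),s*y,[0,0,-1]]);v=(r.inv()*t).as_rotvec()
        if best is None or np.linalg.norm(v)<np.linalg.norm(best):best=v
    return np.round(r.inv().apply(np.array(p)-o["position"])/.08,3),np.round(best/(np.pi/2),3)
E
python3 - <<'E'
from h import *
k=512/796
for n,u,v,z in(("cap",280,263,.06),("lever",290,311,.06),("housing",302,347,.06),("ptr",307,369,.06),("mark",358,372,.062),("scale0",268,393,.006),("scale1",405,353,.006)):
    print(n,np.round(ray("top",u*k,v*k,z),3))
E
```

```text
cap [0.595 0.153 0.06 ]
lever [0.514 0.137 0.06 ]
housing [0.454 0.117 0.06 ]
ptr [0.418 0.11  0.06 ]
mark [0.411 0.025 0.062]
scale0 [0.376 0.187 0.006]
scale1 [ 0.439 -0.053  0.006]
```

```bash
python3 - <<'E'
from h import *
print(rows([.54,.12,.245],np.radians(-75.5)))
E
```

```text
(array([ 6.867e+00, -7.004e+00, -6.000e-03]), array([0.   , 0.   , 0.053]))
```

```bash
for i in 1 2 3 4 5 6; do python3 -m inch '[0.33,-0.33,0,0,0,0, 0.66,-0.66,0,0,0,0, 0.98,-1,0,0,0,0]' 87 8 >/dev/null; done
python3 -m inch '[0.33,-0.33,0,0,0,0.02, 0.66,-0.66,0,0,0,0.04, 0.98,-1,0,0,0,0.053, 0.98,-1,0,0,0,0.053, 0.98,-1,0,0,0,0.053, 0.98,-1,0,0,0,0.053]'
python3 - <<'E'
from h import *
c=get_calibration("wrist");print(np.round(c["T"],3).tolist(),c["vertical_fov"])
cv2.imwrite("pics/w1.png",cv2.resize(camera("wrist")[:,:,::-1],(796,597)))
for t in("grip_point","pointer","mark","lever","lever_face"):
    print(t,[(round(d["conf"],2),[round(float(x)) for x in d["bbox"]]) for d in cut_out("wrist",t)[:2]])
E
```

```text
time: 3.4
position: [0.539, 0.1194, 0.2443]
tool_rot: [0.992, 0.126, -0.001, 0.0]
ft_force: [0.3, 0.3, -0.4]
grip_width: 0.087
grip_force: 0.0
[[0.251, -0.927, -0.278, 0.615], [-0.968, -0.24, -0.073, 0.139], [0.001, 0.288, -0.958, 0.384], [0.0, 0.0, 0.0, 1.0]] 65.86970263677549
grip_point [(0.76, [177, 113, 261, 267])]
pointer [(0.85, [178, 112, 261, 261])]
mark [(0.63, [283, 256, 298, 298])]
lever [(0.77, [202, 177, 258, 222])]
lever_face []
```

View pics/w1.png

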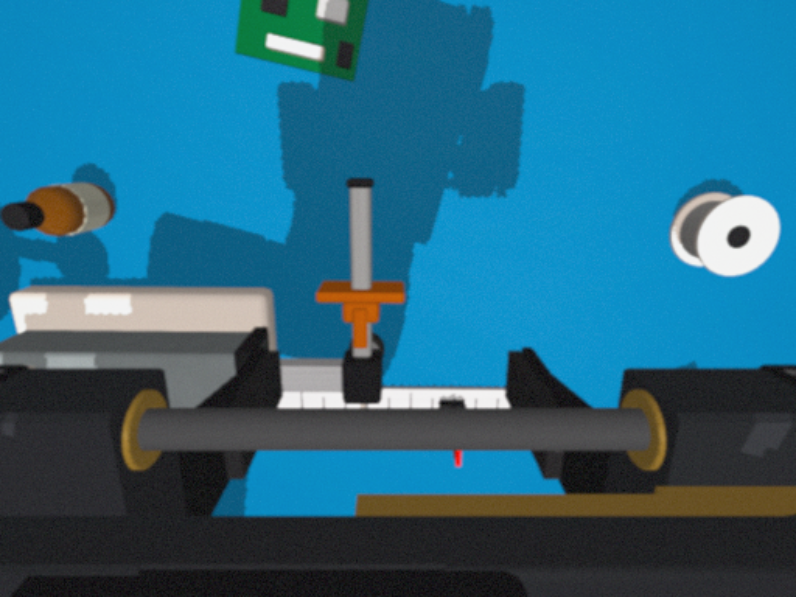

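The wrist view shows the handle running vertically at columns 349–371 (yaw fits), with the cap front at row 186 and the lever face's top edge at row 283. The tip of the red plate is near (459,463), and the pointer is hidden by the gripper shaft.

```bash
python3 - <<'E'
from h import *
k=512/796
y=np.array([np.cos(np.radians(14.5)),np.sin(np.radians(14.5)),0]);x=np.array([y[1],-y[0],0])
P={}
for n,u,v,z in(("capin",360.5,187,.068),("hl",349.5,255,.068),("hr",371.5,255,.068),("hn",360.5,278,.068),("face",361,283,.077),("housing",362,352,.078),("mark",459,464,.062)):
    p=ray("wrist",u*k,v*k,z);P[n]=p;print(n,np.round(p,4),"stand x,y",np.round([p@x,p@y],4))
g=P["capin"]-.032*y;g[2]=.063
print("grip",g, "yaw",np.degrees(np.arctan2(*(P["capin"]-P["hn"])[1::-1])))
print(rows(g,np.radians(-75.5)))
E
```

```text
capin [0.5935 0.1547 0.068 ] stand x,y [-0.0011  0.6134]
hl [0.5467 0.1516 0.068 ] stand x,y [-0.0099  0.5673]
hr [0.5505 0.1367 0.068 ] stand x,y [0.0055 0.5672]
hn [0.5325 0.1404 0.068 ] stand x,y [-0.0026  0.5507]
face [0.5315 0.1392 0.077 ] stand x,y [-0.0016  0.5494]
housing [0.482  0.1267 0.078 ] stand x,y [-0.002   0.4984]
mark [0.3982 0.0265 0.062 ] stand x,y [0.074  0.3922]
grip [0.56256654 0.14667152 0.063     ] yaw 13.202409306530624
(array([ 0.368, -0.27 ,  2.271]), array([ 0.   ,  0.   , -0.001]))
```

```bash
python3 -m inch '[0.3,-0.25,0.4,0,0,0, 0.31,-0.25,0.8,0,0,0, 0.31,-0.25,1,0,0,0]' 60 8 >/dev/null
python3 -m inch '[0,0,0.3,0,0,0, 0,0,0.6,0,0,0, 0,0,0.6,0,0,0, 0,0,0.6,0,0,0, 0,0,0.6,0,0,0]'
python3 - <<'E'
from h import *
cv2.imwrite("pics/w2.png",cv2.resize(camera("wrist")[:,:,::-1],(796,597)))
print(rows([.5582,.1462,.063],np.radians(-75.5)))
E
```

```text
time: 4.37
position: [0.5595, 0.1447, 0.1176]
tool_rot: [0.992, 0.126, 0.001, 0.0]
ft_force: [-0.6, -0.8, -0.7]
grip_width: 0.0604
grip_force: 0.0
(array([-0.018, -0.021,  0.689]), array([ 0.   , -0.002, -0.001]))
```

View pics/w2.png

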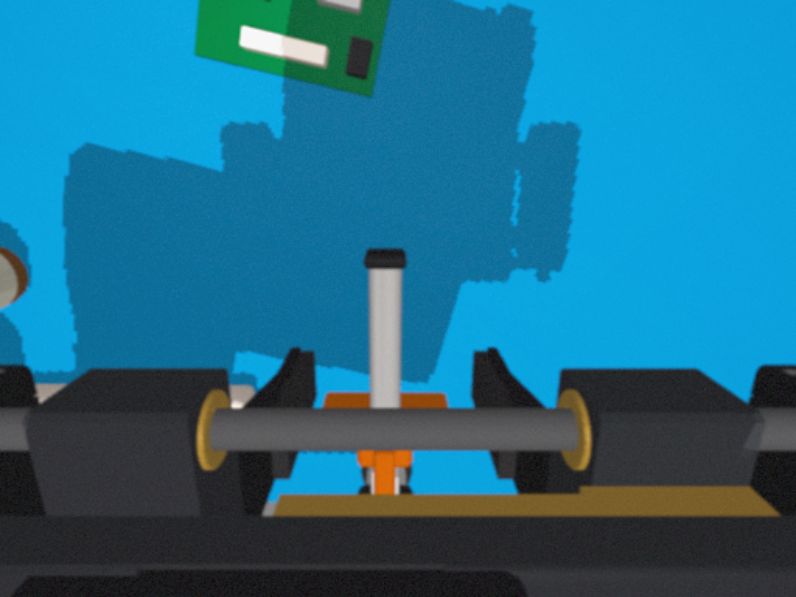

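Fingers straddle the bar (col 385; finger midline about 394), and the cap's inner edge is at row 267. I check the positions along the handle.

```bash
python3 - <<'E'
from h import *
k=512/796
a=np.radians(14.5);y=np.array([np.cos(a),np.sin(a),0]);x=np.array([y[1],-y[0],0])
o=np.array(get_obs()["position"]);print("tcp",o@x,o@y)
for n,u,v,z in(("capin",385.5,267,.068),("near",385,395,.068),("face",385,394,.077)):
    p=ray("wrist",u*k,v*k,z);print(n,np.round([p@x,p@y],4))
E
```

```text
tcp -9.025971310309642e-05 0.5782642514130487
capin [-0.0032  0.614 ]
near [-0.0037  0.554 ]
face [-0.0036  0.5593]
```

```bash
python3 -m inch '[0.05,-0.04,0.25,0,0,0, 0.05,-0.04,0.5,0,0,0, 0.05,-0.04,0.69,0,0,0, 0.05,-0.04,0.69,0,0,0, 0.05,-0.04,0.69,0,0,0, 0.05,-0.04,0.69,0,0,0]'
python3 -m inch '[0,0,0,0,0,0, 0,0,0,0,0,0, 0,0,0,0,0,0, 0,0,0,0,0,0, 0,0,0,0,0,0, 0,0,0,0,0,0, 0,0,0,0,0,0, 0,0,0,0,0,0]' 0 20
python3 - <<'E'
from h import *
camera("wrist");camera("top")
for c in("wrist","top"):
  for t in("pointer","mark","lever","grip_point"): print(c,t,[(round(d["conf"],2),[round(float(x)) for x in d["bbox"]]) for d in cut_out(c,t)[:2]])
E
```

```text
time: 4.92
position: [0.5629, 0.1492, 0.063]
tool_rot: [0.992, 0.126, 0.002, 0.0]
ft_force: [-0.4, -0.8, -0.9]
grip_width: 0.0601
grip_force: 0.0
time: 5.58
position: [0.5616, 0.1492, 0.0613]
tool_rot: [0.992, 0.126, -0.0, -0.0]
ft_force: [-0.4, 0.1, -0.4]
grip_width: 0.015
grip_force: 0.0
wrist pointer [(0.57, [220, 184, 281, 316])]
wrist mark []
wrist lever [(0.58, [224, 299, 280, 319])]
wrist grip_point [(0.42, [224, 304, 275, 317])]
top pointer [(0.94, [167, 191, 202, 234])]
top mark [(0.55, [225, 231, 232, 247])]
top lever [(0.63, [179, 194, 198, 212])]
top grip_point [(0.63, [171, 194, 201, 231])]
```

```bash
python3 -m inch '[0,0,0,0,0,0, 0,0,0,0,0,0, 0,0,0,0,0,0, 0,0,0,0,0,0]'
python3 -m inch '[0,0.1,0,0,0,0, 0,0.25,0,0,0,0, 0,0.4,0,0,0,0, 0,0.55,0,0,0,0, 0,0.7,0,0,0,0, 0,0.8,0,0,0,0, 0,0.88,0,0,0,0, 0,0.88,0,0,0,0, 0,0.88,0,0,0,0, 0,0.88,0,0,0,0]'
python3 - <<'E'
from h import *
for n in("scene","top"):
    im=camera(n)[:,:,::-1]
    b=im[120:220,220:340] if n=="scene" else im[165:265,150:270]
    cv2.imwrite(f"pics/{n}2.png",cv2.resize(b,None,fx=5.5,fy=5.5,interpolation=cv2.INTER_CUBIC))
    for t in("pointer","mark","lever"): print(n,t,[(round(d["conf"],2),[round(float(x)) for x in d["bbox"]]) for d in cut_out(n,t)[:2]])
E
```

```text
time: 6.42
position: [0.5616, 0.1493, 0.0613]
tool_rot: [0.992, 0.126, -0.0, -0.0]
ft_force: [-1.0, 2.1, -0.1]
grip_width: 0.0134
grip_force: 20.0
time: 7.25
position: [0.5787, 0.0811, 0.0613]
tool_rot: [0.992, 0.126, -0.001, -0.0]
ft_force: [-2.3, 2.7, 0.9]
grip_width: 0.0138
grip_force: 20.0
scene pointer [(0.65, [266, 151, 319, 194]), (0.28, [129, 256, 198, 278])]
scene mark [(0.58, [250, 170, 265, 185])]
scene lever [(0.36, [341, 140, 352, 163])]
top pointer [(0.86, [210, 188, 229, 231])]
top mark [(0.46, [225, 232, 234, 245])]
top lever []
```

View pics/top2.png

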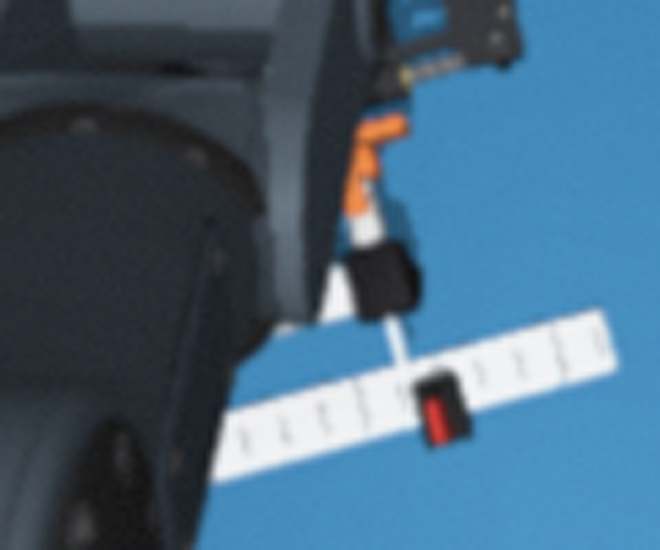

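View pics/scene2.png

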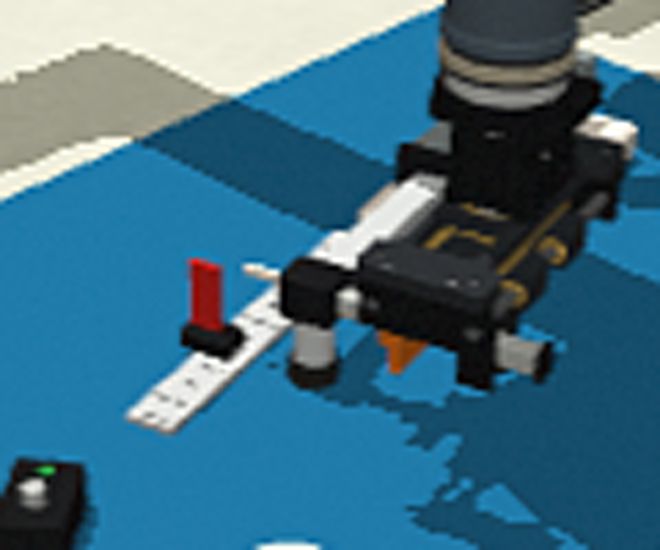

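The top crop shows the pointer tip at (402,364) and the top of the red plate centred near (432,420). The scene crop shows the tip at (246,269) and the plate top at (205,261). The pointer is still short of the mark.

```bash
python3 - <<'E'
from h import *
a=np.radians(14.5);y=np.array([np.cos(a),np.sin(a),0]);x=np.array([y[1],-y[0],0])
for n,o,pt,mk in(("top",(150,165),(402,362),(431.5,420)),("scene",(220,120),(247,269),(205,261))):
    q=[ray(n,o[0]+(u+.5)/5.5-.5,o[1]+(v+.5)/5.5-.5,z) for (u,v),z in((pt,.06),(mk,.062))]
    print(n,[np.round([p@x,p@y],4) for p in q],"mm to go",1000*(q[1]-q[0])@x, "yaw sens/deg", (q[1]-q[0])@y*1000/57.3)
# red & pointer detail in top raw
im=camera("top");r=im[228:250,218:240].astype(int);m=(r[...,0]-r[...,1:].max(2));print(np.clip(m,0,None)[2:20,2:20])
o=get_obs();p=np.array(o["position"]);print("tcp",p@x,p@y)
E
```

```text
top [array([0.0655, 0.431 ]), array([0.0717, 0.4014])] mm to go 6.2523815511385035 yaw sens/deg -0.5163137707761704
scene [array([0.0584, 0.4215]), array([0.0659, 0.397 ])] mm to go 7.472012537753521 yaw sens/deg -0.42747149714056454
[[  0   0   0   0   0   0   0   0   0   0   0   0   0   0   0   0   0   0]
 [  0   0   0   0   0   0   0   0   0   0   0   0   0   0   0   0   0   0]
 [  0   0   0   0   0   0   0   0   0   0   0   0   0   0   0   0   0   0]
 [  0   0   0   0   0   0   0   0   0   0   0   0   0   0   0   0   0   0]
 [  0   0   0   0   0   0   0   0   0   0   0   0   0   0   0   0   0   0]
 [  0   0   0   0   0   0   0   0   0   0   0   0   0   0   0   0   0   0]
 [  0   0   0   0   0   0   0   0  10  12   3   0   0   0   0   0   0   0]
 [  0   0   0   0   0   0   0  30  60  55  25   5   0   0   0   0   0   0]
 [  0   0   0   0   0   0   5  70 115  97  49  10   0   0   0   0   0   0]
 [  0   0   0   0   0   0   2  81 137 119  69  18   0   0   0   0   0   0]
 [  0   0   0   0   0   0   0  65 137 130  85  29   0   0   0   0   0   0]
 [  0   0   0   0   0   0   0  42 131 138 100  44   9   0   0   0   0   0]
 [  0   0   0   0   0   0   0  18 110 140 112  61  14   0   0   0   0   0]
 [  0   0   0   0   0   0   0   0  91 142 126  79  24   0   0   0   0   0]
 [  0   0   0   0   0   0   0   0  67 131 121  64   0   0   0   0   0   0]
 [  0   0   0   0   0   0   0   0   8  55  37   0   0   0   0   0   0   0]
 [  0   0   0   0   0   0   0   0   0   0   0   0   0   0   0   0   0   0]
 [  0   0   0   0   0   0   0   0   0   0   0   0   0   0   0   0   0   0]]
tcp 0.0660805227762364 0.580558294198946
```

```bash
python3 -m inch '[0,0.04,0,0,0,0, 0,0.08,0,0,0,0, 0,0.08,0,0,0,0, 0,0.08,0,0,0,0]'
python3 - <<'E'
from h import *
t=camera("top")[205:255,205:255,::-1];s=camera("scene")[150:200,235:285,::-1]
cv2.imwrite("pics/both3.png",np.hstack([cv2.resize(i,(400,400),interpolation=cv2.INTER_CUBIC) for i in(t,s)]))
a=np.radians(14.3);y=np.array([np.cos(a),np.sin(a),0]);x=np.array([y[1],-y[0],0]);p=np.array(get_obs()["position"]);print("tcp",p@x,p@y)
E
```

```text
time: 8.03
position: [0.5803, 0.0746, 0.0613]
tool_rot: [0.992, 0.126, -0.001, 0.0]
ft_force: [-4.4, 1.8, 1.5]
grip_width: 0.0137
grip_force: 20.0
tcp 0.07090558644003887 0.5808005699508145
```

View pics/both3.png

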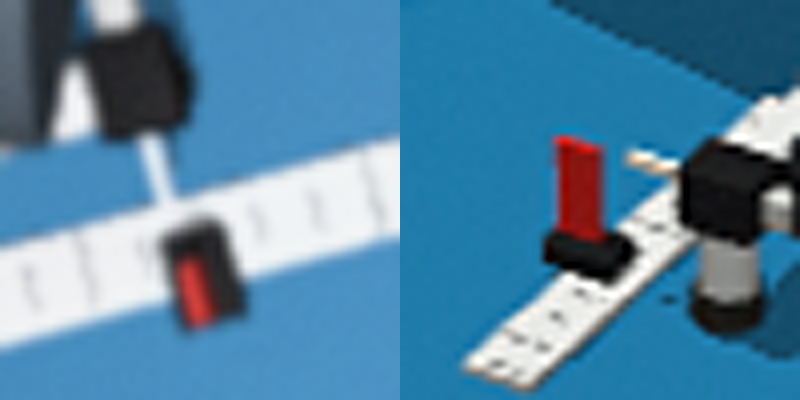

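Top and scene views both put the pointer's line on the red plate's top, to within about 1–2 mm. I ease the grip and slide toward the lever.

```bash
python3 -m inch '[0,0,0,0,0,0, 0,0,0,0,0,0, 0,0,0,0,0,0, -0.03,0,0,0,0,0, -0.06,0,0,0,0,0, -0.09,0,0,0,0,0, -0.12,0,0,0,0,0, -0.15,0,0,0,0,0, -0.18,0,0,0,0,0, -0.21,0,0,0,0,0, -0.24,0,0,0,0,0, -0.24,0,0,0,0,0]' 0 8
python3 - <<'E'
from h import *
a=np.radians(14.3);y=np.array([np.cos(a),np.sin(a),0]);x=np.array([y[1],-y[0],0]);p=np.array(get_obs()["position"]);f=np.array(get_obs()["ft_force"]);print("tcp",p@x,p@y,"f",f@x,f@y)
E
```

```text
time: 9.13
position: [0.5711, 0.0702, 0.0632]
tool_rot: [0.992, 0.125, 0.01, 0.001]
ft_force: [7.6, 4.8, -1.8]
grip_width: 0.014
grip_force: 8.0
tcp 0.07302789215673454 0.5707827071314747 f -2.8067016901734902 8.568926301898383
```

```bash
cat > look.py <<'E'
from h import *
import sys
t=camera("top")[205:255,205:255,::-1];s=camera("scene")[150:200,235:285,::-1]
cv2.imwrite(f"pics/{sys.argv[1]}.png",np.hstack([cv2.resize(i,(400,400),interpolation=cv2.INTER_CUBIC) for i in(t,s)]))
a=np.radians(14.3);y=np.array([np.cos(a),np.sin(a),0]);x=np.array([y[1],-y[0],0]);p=np.array(get_obs()["position"]);f=np.array(get_obs()["ft_force"]);print("tcp",p@x,p@y,p[2],"f",f@x,f@y,f[2])
R0=R.from_quat(get_obs()["tool_rot"]).as_matrix();print("tool z in stand",R0[:,2]@x,R0[:,2]@y,"yaw",np.degrees(np.arctan2(R0[1,0],R0[0,0])))
E
python3 look.py both4
```

```text
tcp 0.07298890368398848 0.5707818445936241 0.0632282115942465 f -3.554913527507959 9.336957112979174 -0.5960924223314366
tool z in stand 0.004669651072647017 0.01961990473472644 yaw 14.394833693042436
```

View pics/both4.png

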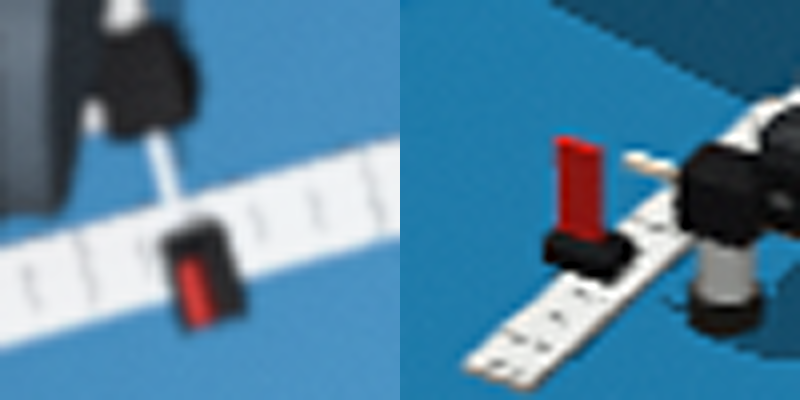

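```bash
python3 -m inch '[0,-0.025,0,0,0,0, 0,-0.025,0,0,0,0, 0,-0.025,0,0,0,0, -0.03,-0.025,0,0,0,0, -0.06,-0.025,0,0,0,0, -0.09,-0.025,0,0,0,0, -0.12,-0.025,0,0,0,0, -0.12,-0.025,0,0,0,0, -0.12,-0.025,0,0,0,0, -0.12,-0.025,0,0,0,0]' 0 5
python3 look.py both5
```

```text
time: 10.07
position: [0.559, 0.0695, 0.0629]
tool_rot: [0.992, 0.126, 0.007, 0.001]
ft_force: [4.1, 4.7, 0.7]
grip_width: 0.0142
grip_force: 5.0
tcp 0.07070663565449253 0.5588399824862508 0.06290526523179954 f -2.8248196348418615 5.751186089900578 1.148218382786875
tool z in stand 0.003768313967741447 0.0143383674202176 yaw 14.423915661466852
```

```bash
python3 -m inch '[-0.03,0,0,0,0,0, -0.06,0,0,0,0,0, -0.09,0,0,0,0,0, -0.12,0,0,0,0,0, -0.15,0,0,0,0,0, -0.15,0,0,0,0,0, -0.15,0,0,0,0,0]'
python3 look.py both6
```

```text
time: 10.75
position: [0.5495, 0.0666, 0.063]
tool_rot: [0.992, 0.125, 0.01, 0.001]
ft_force: [7.3, 5.8, -1.3]
grip_width: 0.0141
grip_force: 6.5
tcp 0.07121713679329106 0.5488830016942463 0.06301351175775219 f -3.8902725911934026 8.115690385139883 -1.7662894263515065
tool z in stand 0.004857170559716797 0.018703453353885853 yaw 14.390106902775273
```

```bash
python3 -m inch '[-0.03,-0.005,0,0,0,0, -0.06,-0.005,0,0,0,0, -0.09,-0.005,0,0,0,0, -0.12,-0.005,0,0,0,0, -0.12,-0.005,0,0,0,0, -0.12,-0.005,0,0,0,0]'
python3 look.py both7
```

```text
time: 11.35
position: [0.5404, 0.0643, 0.0631]
tool_rot: [0.992, 0.125, 0.01, 0.001]
ft_force: [8.0, 4.7, -1.3]
grip_width: 0.0139
grip_force: 6.6
tcp 0.07111888775533352 0.5395391147355498 0.06306443801925718 f -3.2283175602405723 9.360576975415466 -1.393812915581778
tool z in stand 0.005386180712906963 0.01923859989007696 yaw 14.398900974966693
```

View pics/both7.png

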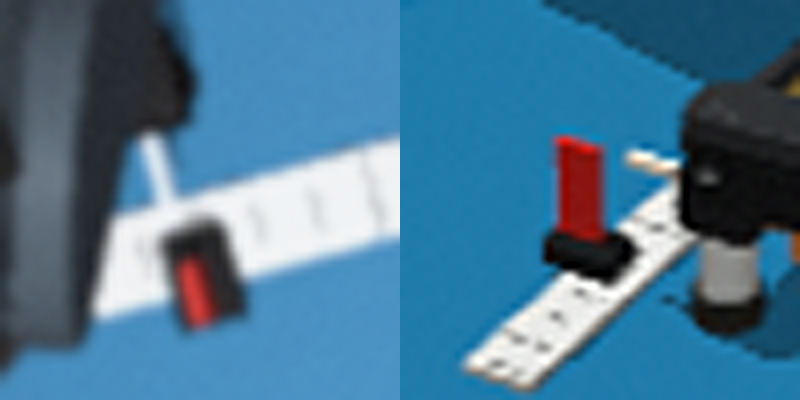

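The pointer is still at the mark: tip at (629,157) in scene and pointer line (150,135)→(170,208) in top, same as before. I continue to the stop.

```bash
python3 -m inch '[-0.03,0,0,0,0,0, -0.06,0,0,0,0,0, -0.09,0,0,0,0,0, -0.12,0,0,0,0,0, -0.12,0,0,0,0,0, -0.12,0,0,0,0,0]'
python3 look.py both8
python3 -m inch '[-0.02,0,0,0,0,0, -0.04,0,0,0,0,0, -0.06,0,0,0,0,0, -0.06,0,0,0,0,0, -0.06,0,0,0,0,0]'
python3 look.py both9
```

```text
time: 11.95
position: [0.5311, 0.0619, 0.063]
tool_rot: [0.992, 0.125, 0.01, 0.001]
ft_force: [7.6, 4.8, -1.1]
grip_width: 0.0138
grip_force: 6.6
tcp 0.07116828446120145 0.5299326006261046 0.06304171941067983 f -2.6218816175580035 8.468375843857954 -1.6416327728314912
tool z in stand 0.0054106914796059405 0.019159671491979415 yaw 14.389801412393911
time: 12.47
position: [0.527, 0.0608, 0.0631]
tool_rot: [0.992, 0.125, 0.01, 0.002]
ft_force: [8.7, 7.2, -1.9]
grip_width: 0.0141
grip_force: 8.9
tcp 0.07128532329922026 0.5257249914541751 0.06306702143716453 f -3.0903955722318535 9.764973305092905 -1.411901808456403
tool z in stand 0.0056054396531394785 0.020364471226452904 yaw 14.364569229237741
```

```bash
for i in 1 2 3; do python3 -m inch '[-0.02,0,0,0,0,0, -0.04,0,0,0,0,0, -0.04,0,0,0,0,0, -0.04,0,0,0,0,0]' | grep -v time; python3 look.py both1$i; done
```

```text
position: [0.5271, 0.0599, 0.0632]
tool_rot: [0.992, 0.125, 0.014, 0.002]
ft_force: [14.1, 8.3, -5.4]
grip_width: 0.0141
grip_force: 13.2
tcp 0.07213375550054475 0.5255143391802028 0.06323496320287011 f -5.087835923273707 14.423133854900493 -4.1299583570328355
tool z in stand 0.007464048394896951 0.026632699104656918 yaw 14.341365178272454
position: [0.5272, 0.059, 0.0635]
tool_rot: [0.992, 0.125, 0.017, 0.003]
ft_force: [17.9, 8.8, -9.5]
grip_width: 0.0139
grip_force: 16.1
tcp 0.07307828475261446 0.5254057045993958 0.06345574453438348 f -3.6274216934119554 19.78728537448294 -7.958931236545093
tool z in stand 0.009425777902802938 0.03312053650807502 yaw 14.323056397759172
position: [0.5273, 0.058, 0.0637]
tool_rot: [0.992, 0.124, 0.02, 0.003]
ft_force: [22.7, 9.7, -13.3]
grip_width: 0.0138
grip_force: 19.1
tcp 0.07400762980287928 0.5252859146669755 0.06367582143341237 f -3.6632000235766453 24.692763148546508 -13.30897265057265
tool z in stand 0.011436198597595608 0.03962158218057734 yaw 14.298514697958256
```

```bash
python3 -m inch '[0.03,-0.01,0,0,0,0, 0.06,-0.02,0,0,0,0, 0.07,-0.02,0,0,0,0, 0.07,-0.02,0,0,0,0, 0.07,-0.02,0,0,0,0]'; python3 look.py both14
python3 -m inch '[0,0,0,0,0,0, 0,0,0,0,0,0, 0,0,0,0,0,0, 0,0,0,0,0,0, 0,0,0,0,0,0]' 0 25; python3 look.py both15
```

```text
time: 14.28
position: [0.5267, 0.0611, 0.0635]
tool_rot: [0.992, 0.125, 0.015, 0.002]
ft_force: [14.5, 6.5, -4.8]
grip_width: 0.014
grip_force: 13.4
tcp 0.07095795255583856 0.5254731557310363 0.0635058678976693 f -3.7051974721672614 15.210383913160774 -4.5974699321150485
tool z in stand 0.0082456543997198 0.028390728333075533 yaw 14.346425844119622
time: 14.8
position: [0.5267, 0.061, 0.0635]
tool_rot: [0.992, 0.125, 0.015, 0.002]
ft_force: [13.3, 6.8, -3.5]
grip_width: 0.0138
grip_force: 32.2
tcp 0.0709646657907912 0.5255030938103803 0.06353808288271869 f -2.7406740762428696 14.461295371743557 -4.256956441872214
tool z in stand 0.008242260312622336 0.028516722947073154 yaw 14.33731771310815
```

View pics/both15.png

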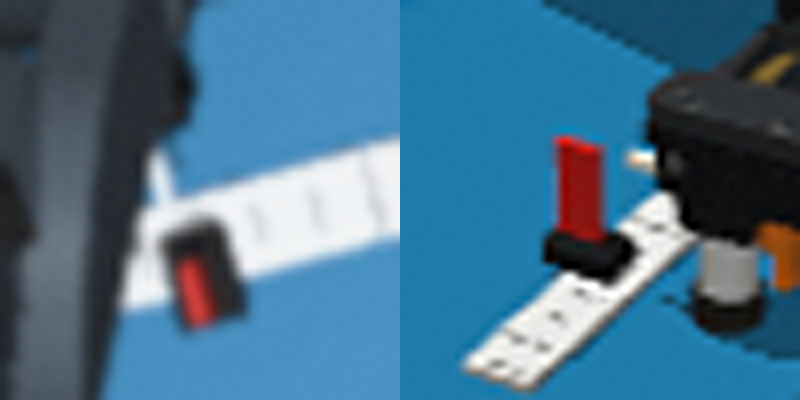

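The pointer tip is back where it read at the mark, at (630,158) in scene and (168,208) in top. The orange lever sits against the housing, and the push stalled at the predicted stop with force rising. The grip is firm at 25 N commanded, so I hand in.

```bash
python3 -c "from rig import *;print(hand_in())"
```

```text
the job is handed in; nothing more can be done
None
```

I handed the job in at about 15 s with the leg at the red mark to within about 2 mm by the camera views, the lever pushed fully home, and the gripper still holding the handle at about 25–32 N; the judging result was not shown.

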